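# Pack the slide cassette and snap both slide boxes shut

### The job

Put the loose metal slide cassette from the bench into the empty slide box, lying flat on its floor (set it down, do not drop it). Then swing the open covers of both slide boxes over and press each one down until its latch snaps and holds it fully shut, with one cassette in each box. Leave the other things on the bench where they are.

Things in the scene. Friction and masses are not known exactly. Their poses are not given: they have to be found in the camera images.
- cassette_loose: Aluminium slide cassette, a plain block 90 (x) x 44 (y) x 32 (z) mm with a row of thin dark slots across its top, about 0.16 kg, lying loose on the bench. Origin: centre of its underside; x along its length. It fits the box with its length along the box's x axis, either way round.
- cassette_packed: An identical cassette, already lying in the other slide box and to stay there. Origin: centre of its underside.
- box_empty: The slide box that has nothing in it. White, fixed; tray 132 (x) x 100 (y) mm, rim 24 mm high, walls 8 mm, inner floor 116 x 84 mm, 6 mm above the bench. Origin: centre of its underside; +x points to the hinge edge, -x to the front, where a sprung steel latch 36 mm wide stands about 41 mm high, 70 to 80 mm from the origin.
- box_full: The slide box that already holds a cassette. White, fixed; tray 132 (x) x 100 (y) mm, rim 24 mm high, walls 8 mm, inner floor 116 x 84 mm, 6 mm above the bench. Origin: centre of its underside; +x points to the hinge edge, -x to the front, where a sprung steel latch 36 mm wide stands about 41 mm high, 70 to 80 mm from the origin.
- cover_empty (a joint): Angle (rad) of the cover of box_empty. The cover is 132 x 100 mm, 26 mm deep, plus a thumb tab 11 mm long at the front. 0 = fully shut and latched, 1.57 = upright, 1.95 = furthest open; starts at 1.5 to 1.85. The stiff hinge stays where left; merely laid down, the cover's rib rests on the latch at about 0.08, unlatched. Pressing its front end past the latch takes 10 to 15 N.
- cover_full (a joint): Angle (rad) of the cover of box_full. The cover is 132 x 100 mm, 26 mm deep, plus a thumb tab 11 mm long at the front. 0 = fully shut and latched, 1.57 = upright, 1.95 = furthest open; starts at 1.5 to 1.85. The stiff hinge stays where left; merely laid down, the cover's rib rests on the latch at about 0.08, unlatched. Pressing its front end past the latch takes 10 to 15 N.
- cover_empty_hinge (a point): Cover of box_empty. Mid-point of the hinge axis, 24 mm above the bench, 66 mm to the box's +x side of its origin. Its x and z axes turn with the cover, y is the hinge axis; the cover runs 132 mm along its -x and its outer face is at its z = +26 mm.
- cover_full_hinge (a point): Cover of box_full. Mid-point of the hinge axis, 24 mm above the bench, 66 mm to the box's +x side of its origin. Its x and z axes turn with the cover, y is the hinge axis; the cover runs 132 mm along its -x and its outer face is at its z = +26 mm.
- cover_empty_press (a point): Cover of box_empty. Point on the outer (top when shut) face of the cover, on its centre line, 115 mm from the hinge and 17 mm from the front edge, 50 mm above the bench when shut: a good place to press.
- cover_full_press (a point): Cover of box_full. Point on the outer (top when shut) face of the cover, on its centre line, 115 mm from the hinge and 17 mm from the front edge, 50 mm above the bench when shut: a good place to press.
- spray_bottle: Bystander: clear spray bottle with a white trigger head, 66 mm across, 170 mm tall, upright. Origin: centre of its underside.
- dish: Bystander: flat round culture dish with a clear lid, 62 mm across, 15 mm high. Origin: centre of its underside.
- jar: Bystander: small amber jar with a black cap, 42 mm across, 55 mm tall. Origin: centre of its underside.
- mouse: Bystander: black computer mouse, about 75 x 62 x 31 mm. Origin: centre of its underside.
- pen_case: Bystander: flat black pen case, 130 x 35 x 18 mm, its length along its x axis. Origin: centre of its underside.
Things that resemble listed ones, but are neither listed nor needed, are in the scene too. What is shaped like the box_empty but turquoise or yellow is not meant.

How it is judged:
By the outcome, as a careful person would: the job done as asked, in the order asked, and still so for the second after the job is handed in, with the robot touching nothing.
It also fails if it takes over 64 s, if anything falls off the work surface, if the arm or the gripper's body presses on something with over 40 N, if the wrist force passes 120 N, or if a joint passes its speed limit or range.

### The arm

A 6-joint arm with a two-finger parallel gripper is mounted at the origin on the work surface. World frame = base frame: x ahead of the robot, y to its left, z up, the work surface at z = 0. Lengths are in m, angles in rad, forces in N, time in s.
With the tool pointing down it reaches from about 0.325 to 0.85 m from the base axis. Payload 4.4 kg.
Tool frame: the origin (TCP) lies at the very end of the fingers, on their centre line; the grasp point (between the pads) lies ctrl.pinch_z behind it (ctrl.pinch_z is the distance from the TCP to the grasp point, in m); z points along the fingers, y is the line along which they close (so a half turn about z gives the same grasp; the last joint's range is limited). The gripper opens to 94 mm and grips with 3 to 60 N. Pads are 16 mm wide; open, the fingers measure 119 mm over their backs; the gripper's body (75 mm by 177 mm) begins 78 mm behind the grasp point.
Start: joints at [-1.431, 0.207, 1.542, -0, 1.393, -0.15], TCP at [0.165, -0.551, 0.205] pointing down, gripper open.
Joint ranges: [-2.73, 2.73], [-0.86, 2.22], [0.23, 2.46], [-1.11, 4.25], [0.08, 2.63], [-2.82, 2.82]. Speed limits (rad/s): [2.79, 2.79, 3.14, 3.14, 3.14, 3.14].

### API

Orientations are given as a unit quaternion [w, x, y, z].
In Python, from rig import ctrl gives the robot as it stands.
- The arm moves only by the shell command python3 -m crank 'ROWS'. ROWS is JSON, one flat list of numbers, 5 for each row, row after row: the opening, from 0 (shut) to 1 (fully open), then the shift along the tool's x, y, z in m, then the turn about the tool's z in degrees. A call has 1 to 12 rows; each row is the pose to reach, as a shift and turn from the pose commanded when the call began, along the tool's axes at that moment; what a row does not reach only later rows make up. A row lasts 1/12 s, in which the tool goes at most 41.7 mm and 7.16 degrees, less where a joint would pass 70% of its speed; a pose out of reach is approached as far as the arm can. A call with a gripper value outside its range is refused whole. The fingers move at their own pace and stop on an object; the grip force is fixed at half the most. Time passes only in rows, so rows that repeat a pose let the fingers close. It gives the time, the measured TCP pose, the force, the opening and the grip force at its end, in the units of the state.
- ctrl.get_obs(): the state, without advancing time (a new reading comes with each control period).
- ctrl.camera(name): name is "scene" or "top"; returns (picture, depth): 480x640x3 uint8, blue, green, red; 480x640 float32, m along the optical axis (not along the pixel's ray), 0 where there is no reading.
- ctrl.get_calibration(name): a dict with "fovy" (degrees; the focal length in pixels is half the picture's height over the tangent of half this angle, whatever the lens; pixels are square), "cx", "cy" (the principal point, pixels), "D" ([k1, k2, p1, p2, k3] as OpenCV has them; the pictures are not rectified), "rvec" (rotation vector, rad) and "tvec" (3), from world to camera coordinates, as OpenCV has them. Camera axes: x right, y down, z forward; pixel columns grow to the right and rows downward; lengths in m; the calibration is good to about 2 mm. A picture is of the moment at which its call begins. get_calibration takes no time and is no camera call.
- ctrl.finish_job(): hands the job in; it is judged then, once.
The state is a dict: "time": time; "joint_positions": joint angles; "dq": joint speeds; "joint_torque": joint torques, N m; "tool_pos": TCP position; "tcp_rot": TCP orientation; "contact_force": force on the tool from outside, world axes, zero at the start; "moment": the same for the moment, N m; "grip_width": finger opening in m; "gripper_force": force on a finger pad.
Only numpy, scipy, OpenCV 4.12 (cv2) and the standard library are available. Lean on these libraries where they do the work, as an engineer would, in place of code of your own. Each camera call takes 0.05 s, during which the arm holds its last target. There are 200 camera calls.

## Working session

There is one attempt and no reset: what is moved stays moved. The work goes in short steps, Python scripts to look and compute and a shell command to move; the robot and the scene stay as the last step left them, time stands still between calls to the robot, and variables do not carry over. Pictures are saved under pics/ and viewed, at most 10 in all, crops included, and the job is handed in when it is done.

```bash
mkdir -p pics; ls
python3 - <<'E'
from rig import ctrl
import cv2,numpy as np
for n in("scene","top"):
    p,d=ctrl.camera(n); cv2.imwrite(f"pics/{n}0.png",p); np.save(f"{n}0.npy",d); print(n,ctrl.get_calibration(n),(d>0).mean())
print(ctrl.get_obs(),ctrl.pinch_z)
E
```

```text
pics
scene {'fovy': 49.35276102992318, 'cx': 315.9265212666145, 'cy': 233.3880941392183, 'D': array([-0.12521828,  0.        ,  0.        ,  0.        ,  0.        ]), 'rvec': array([ 1.76279123,  1.84297057, -0.72684223]), 'tvec': array([-0.00539483, -0.33233994,  1.56708431])} 0.9961165364583333
top {'fovy': 43.88177660588778, 'cx': 323.87922520078075, 'cy': 248.66094895307796, 'D': array([-0.02855506,  0.        ,  0.        ,  0.        ,  0.        ]), 'rvec': array([ 2.19522005, -2.1616632 ,  0.08346449]), 'tvec': array([0.00399044, 0.51193158, 1.58988517])} 0.99619140625
{'time': 0.1, 'joint_positions': array([-1.43051844e+00,  2.07378268e-01,  1.54276244e+00, -3.03637735e-05,
        1.39347944e+00, -1.50495687e-01]), 'dq': array([ 1.79843865e-03, -9.98752209e-05, -3.33045615e-03, -5.82371222e-04,
        5.56641235e-05, -5.67086076e-04]), 'joint_torque': array([-7.10499280e-04, -3.71863675e+01, -2.82292879e+01,  6.99215918e-02,
        3.10955755e-02, -4.60141007e-05]), 'tool_pos': array([ 0.16473058, -0.55016184,  0.20440529]), 'tcp_rot': array([-1.01380979e-03,  9.89449045e-01,  1.44877736e-01, -9.76181606e-06]), 'contact_force': array([-0.70222446, -0.62599995, -0.45119776]), 'moment': array([ 0.04881533,  0.09106409, -0.01270813]), 'gripper_force': 0.0, 'grip_width': 0.09395283262620112} 0.0188
```

View pics/scene0.png

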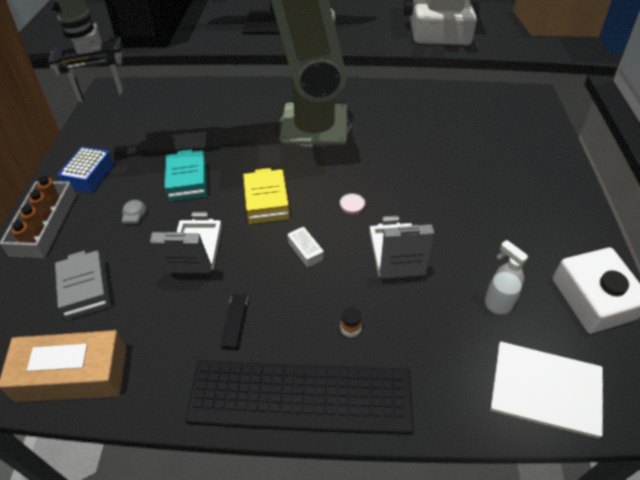

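View pics/top0.png

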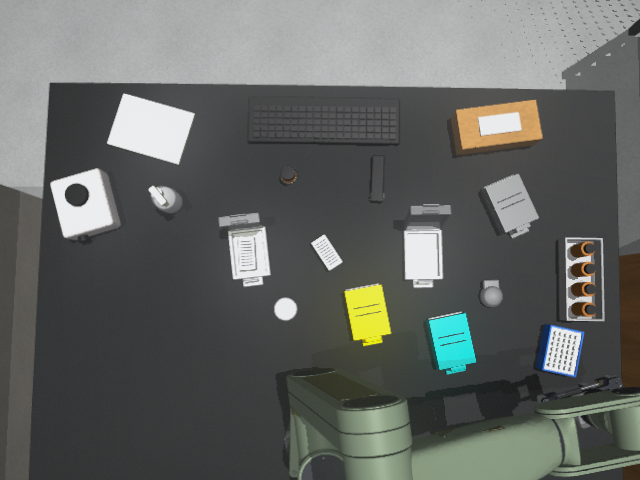

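The scene view shows the robot at the top, box_full at (402,250), box_empty at (190,245) and the loose cassette at (306,246). In the top view box_full, with a cassette inside, is at (249,252), and box_empty is at (423,255).

Candidates for the loose cassette in the top view are the white slotted block (326,252), the block inside box_full (249,252) and the blue rack (562,350). Only the one at (326,252) is loose, slotted and the right size. Candidates for the box are white empty (423,255), yellow (368,313), turquoise (452,340) and grey (510,203). Only the first is white and empty. I'll confirm both in one crop.

```bash
cat > h.py <<'E'
import cv2,numpy as np
from rig import ctrl
def cam(n):
    c=ctrl.get_calibration(n); f=240/np.tan(np.radians(c["fovy"]/2))
    K=np.array([[f,0,c["cx"]],[0,f,c["cy"]],[0,0,1]]); R=cv2.Rodrigues(c["rvec"])[0]
    return K,np.array(c["D"]),R,np.array(c["tvec"])
def rays(n,px):
    K,D,R,t=cam(n); u=cv2.undistortPoints(np.asarray(px,float).reshape(-1,1,2),K,D).reshape(-1,2)
    return -R.T@t, np.c_[u,np.ones(len(u))]@R      # centre, world directions scaled to depth 1
def onplane(n,px,z):
    o,d=rays(n,px); return o+d*((z-o[2])/d[:,2])[:,None]
def cloud(n,dep):
    v,u=np.mgrid[:480,:640]; o,d=rays(n,np.c_[u.ravel(),v.ravel()])
    return (o+d*dep.reshape(-1,1)).reshape(480,640,3)
def tri(pa,pb):   # pixel in scene, pixel in top -> point, gap
    o1,d1=rays("scene",[pa]);o2,d2=rays("top",[pb]);d1,d2=d1[0],d2[0]
    s=np.linalg.lstsq(np.c_[d1,-d2],o2-o1,rcond=None)[0]
    a,b=o1+s[0]*d1,o2+s[1]*d2
    return (a+b)/2,np.linalg.norm(a-b)
E
python3 - <<'E'
from h import *
ims={n:cv2.imread(f"pics/{n}0.png") for n in("scene","top")}
a=cv2.resize(ims["top"][195:305,205:465],(780,330),interpolation=cv2.INTER_CUBIC)
b=cv2.resize(ims["scene"][200:290,140:450],(780,226),interpolation=cv2.INTER_CUBIC)
cv2.imwrite("pics/crop1.png",np.vstack([a,b]))
for n,roi in (("top",(200,195,470,300)),("scene",(140,200,450,290))):
    im=ims[n]; g=im.min(2); m=(g>110).astype(np.uint8)
    x0,y0,x1,y1=roi; mm=np.zeros_like(m); mm[y0:y1,x0:x1]=m[y0:y1,x0:x1]
    cs,_=cv2.findContours(mm,cv2.RETR_EXTERNAL,cv2.CHAIN_APPROX_NONE)
    P=cloud(n,np.load(n+"0.npy"))
    for c in cs:
        if cv2.contourArea(c)<60: continue
        r=cv2.minAreaRect(c); k=np.zeros_like(m); cv2.drawContours(k,[c],-1,1,-1)
        Z=P[k>0]; print(n,cv2.contourArea(c),np.round(r[0]),np.round(r[1]),round(r[2]),"z pct",np.percentile(Z[:,2],[5,25,50,75,95]).round(3),"med",np.median(Z,0).round(3))
E
```

```text
top 535.0 [326. 252.] [34. 17.] 56 z pct [0.009 0.029 0.031 0.034 0.038] med [0.502 0.005 0.031]
top 2099.0 [423. 256.] [61. 38.] 90 z pct [-0.     0.004  0.008  0.022  0.03 ] med [ 0.499 -0.257  0.008]
top 1991.0 [249. 257.] [59. 39.] 84 z pct [0.001 0.006 0.021 0.034 0.042] med [0.492 0.212 0.021]
top 337.0 [239. 219.] [10. 40.] 83 z pct [0.151 0.154 0.157 0.16  0.166] med [0.572 0.224 0.157]
top 258.5 [430. 209.] [10. 39.] 88 z pct [0.145 0.149 0.152 0.154 0.16 ] med [ 0.604 -0.253  0.152]
scene 632.5 [305. 243.] [36. 21.] 53 z pct [-0.001  0.029  0.03   0.032  0.034] med [0.504 0.005 0.03 ]
scene 761.5 [395. 233.] [40. 68.] 56 z pct [0.003 0.017 0.024 0.155 0.16 ] med [0.532 0.184 0.024]
scene 1233.0 [186. 234.] [66. 44.] 14 z pct [0.002 0.006 0.021 0.149 0.155] med [ 0.479 -0.239  0.021]
scene 72.0 [268. 215.] [ 3. 36.] 83 z pct [0.02  0.022 0.024 0.025 0.027] med [ 0.412 -0.091  0.024]
scene 233.0 [352. 206.] [12. 25.] 90 z pct [0.009 0.012 0.013 0.014 0.017] med [0.36  0.115 0.013]
```

View pics/crop1.png

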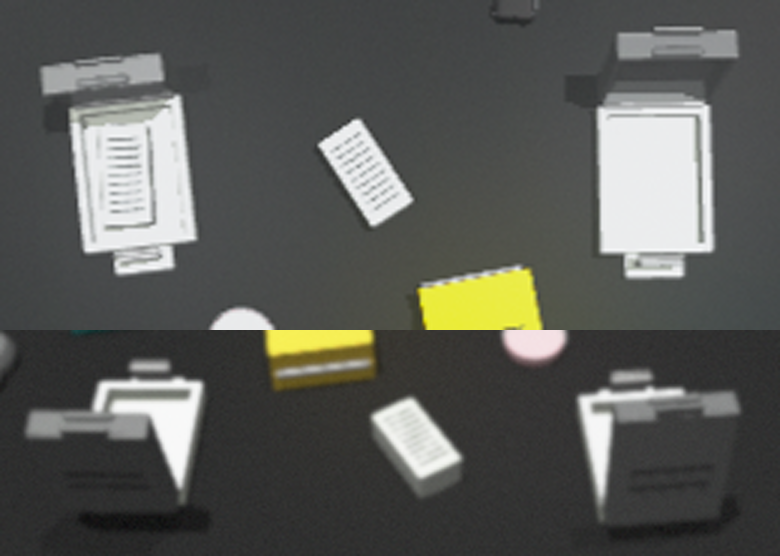

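The crop confirms it: the loose slotted cassette is in the middle, with top-face corners near crop (318,145), (358,118), (412,200) and (374,226). The white empty box is on the right and the white box holding a cassette is on the left. Both covers lean back past upright. Next I measure the poses.

```bash
cat > meas.py <<'E'
from h import *
def edge(g,lo,hi,fix,axis):   # strongest subpixel step along a line between lo..hi
    line=(g[fix,lo:hi] if axis==0 else g[lo:hi,fix]).astype(float)
    d=np.abs(np.diff(line)); i=d.argmax(); w=d[max(0,i-1):i+2]
    return lo+max(0,i-1)+(w*np.arange(len(w))).sum()/w.sum()+.5
def fit(p): 
    vx,vy,x,y=cv2.fitLine(p[:,:2].astype(np.float32),cv2.DIST_HUBER,0,.01,.01).ravel(); return np.array([x,y]),np.array([vx,vy])
def box(g,L,R,F,rows,cl,cr,name):   # L,R: column guess fn(row); F: row guess fn(col)
    lp=onplane("top",[[edge(g,int(L(v))-5,int(L(v))+6,v,0),v] for v in rows],.024)
    rp=onplane("top",[[edge(g,int(R(v))-5,int(R(v))+6,v,0),v] for v in rows],.024)
    fp=onplane("top",[[u,edge(g,int(F(u))-5,int(F(u))+6,u,1)] for u in list(cl)+list(cr)],.024)
    (a,da),(b,db),(c,dc)=fit(lp),fit(rp),fit(fp)
    da*=np.sign(da[0]);db*=np.sign(db[0]);dc*=np.sign(-dc[1])
    d=da+db; d/=np.linalg.norm(d); n=np.array([-d[1],d[0]])
    print(name,"yaws L,R,F",[round(float(np.degrees(np.arctan2(q[1],q[0]))),1) for q in(da,db,[-dc[1],dc[0]])],"width",round(float((a-b)@n),4))
    m=(a+b)/2; s=(c-m)@d; o=m+d*(s+.066); print("  origin",o.round(4),"yaw",np.degrees(np.arctan2(d[1],d[0])).round(2))
    return o,d
E
python3 - <<'E'
from meas import *
g=cv2.imread("pics/top0.png").min(2)
def lin(a,b,k): # crop pts -> fn of coordinate k giving other
    a=np.array([205+a[0]/3,195+a[1]/3]);b=np.array([205+b[0]/3,195+b[1]/3]); return lambda t:a[1-k]+(b-a)[1-k]*(t-a[k])/(b-a)[k]
box(g,lin((598,107),(600,252),1),lin((710,107),(713,252),1),lin((600,252),(713,252),0),range(235,275,2),range(408,412),range(435,440),"empty")
box(g,lin((71,112),(87,252),1),lin((181,96),(196,238),1),lin((87,252),(196,238),0),range(236,272,2),range(237,242),range(264,268),"full")
# cassette
m=(g>110).astype(np.uint8); c=max((c for c in cv2.findContours(m[225:280,300:350],cv2.RETR_EXTERNAL,cv2.CHAIN_APPROX_NONE)[0]),key=cv2.contourArea)
q=cv2.boxPoints(cv2.minAreaRect(c))+[300,225]; P=onplane("top",q,.032); print("cass",P.mean(0).round(4),np.round(q,1).tolist())
for i in range(2): e=P[i+1]-P[i]; print(np.linalg.norm(e).round(4),np.degrees(np.arctan2(e[1],e[0])).round(1))
T=lambda u,v:(140+u/2.516,200+(v-330)/2.516); t=lambda u,v:(205+u/3,195+v/3)
print("tri cass",tri(T(416.5,436.5),t(365.5,172)))
for nm,s_,t_ in(("E front L/R",(97,383),(713,252)),("E frontB",(203,381),(600,252)),("F front",(580,397),(196,238))): print(nm,[tri(T(*s_),t(*t_))])
for n in("top","scene"):
    Pc=cloud(n,np.load(n+"0.npy")).reshape(-1,3)
    for nm,y0,y1 in(("E",-.3,-.2),("F",.16,.26)):
        k=(Pc[:,1]>y0)&(Pc[:,1]<y1)&(Pc[:,2]>.06)&(Pc[:,2]<.2)&(Pc[:,0]>.5)&(Pc[:,0]<.68); Q=Pc[k]; 
        for a in np.arange(.06,.17,.02):
            z=Q[(Q[:,2]>=a)&(Q[:,2]<a+.02)]; 
            if len(z)>20: print(n,nm,round(a+.01,2),len(z),np.percentile(z[:,0],[5,50,95]).round(3))
E
```

```text
empty yaws L,R,F [1.6, -5.4, 1.3] width 0.096
  origin [ 0.5007 -0.2531] yaw -1.92
full yaws L,R,F [7.5, 7.7, 7.6] width 0.1015
  origin [0.4978 0.2146] yaw 7.6
cass [0.5021 0.0047 0.032 ] [[310.1, 242.6], [324.2, 233.2], [342.9, 261.4], [328.8, 270.8]]
0.0455 -55.3
0.091 -145.6
tri cass (array([0.50132122, 0.00544355, 0.02734953]), np.float64(0.0034126135138791212))
E front L/R [(array([ 0.43500286, -0.31067101,  0.01781716]), np.float64(0.0016068339823624492))]
E frontB [(array([ 0.43292881, -0.20641668,  0.02209306]), np.float64(0.0023802844773220247))]
F front [(array([0.4401629 , 0.15705302, 0.02085159]), np.float64(0.003926042647215455))]
top E 0.07 98 [0.579 0.597 0.6  ]
top E 0.09 38 [0.581 0.597 0.6  ]
top E 0.15 392 [0.592 0.604 0.615]
top F 0.15 261 [0.559 0.572 0.586]
top F 0.17 79 [0.561 0.576 0.583]
scene E 0.07 221 [0.589 0.603 0.606]
scene E 0.09 236 [0.592 0.606 0.609]
scene E 0.11 249 [0.595 0.609 0.613]
scene E 0.13 254 [0.599 0.613 0.616]
scene E 0.15 547 [0.595 0.607 0.618]
scene F 0.07 249 [0.583 0.589 0.595]
scene F 0.09 262 [0.582 0.589 0.593]
scene F 0.11 277 [0.581 0.587 0.593]
scene F 0.13 287 [0.58  0.586 0.592]
scene F 0.15 510 [0.563 0.582 0.59 ]
scene F 0.17 87 [0.566 0.583 0.586]
```

```bash
python3 - <<'E'
from meas import *
g=cv2.imread("pics/top0.png").min(2)
for v in range(236,276,6): print(v,g[v,400:410],g[v,435:448])
rp=onplane("top",[[max(i for i in range(434,448) if g[v,i]>110)+.5,v] for v in range(236,276,2)],.024)
lp=onplane("top",[[min(i for i in range(398,412) if g[v,i]>110)-.5,v] for v in range(236,276,2)],.024)
for p in(lp,rp):
    c,d=fit(p); d*=np.sign(d[0]); print(np.degrees(np.arctan2(d[1],d[0])),c+d*(.5-c[0])/d[0])
E
python3 -c "
from rig import ctrl;import numpy as np
o=ctrl.get_obs();w,x,y,z=o['tcp_rot'];psi=2*np.degrees(np.arctan2(y,x));print(psi,o['time'])
a=np.radians(psi);ex=np.array([np.cos(a),np.sin(a)]);ey=np.array([np.sin(a),-np.cos(a)])
d=np.array([.502,.005])-o['tool_pos'][:2];print(d@ex,d@ey)"
```

```text
236 [ 77  79  69  82 185 229 235 234 235 235] [235 202 134 161 227 235 185 104  81  79  80  79  78]
242 [ 80  81  69  79 152 223 235 235 235 235] [235 202 136 161 226 235 190 110  80  81  79  80  80]
248 [ 81  82  71  77 151 222 234 235 235 235] [235 201 148 138 223 235 215 128  81  81  79  79  80]
254 [ 83  82  72  76 118 218 234 235 235 235] [235 235 179 117 221 235 216 129  81  79  79  80  79]
260 [ 81  82  70  69 121 219 235 234 235 235] [235 235 189 119 222 235 235 150  80  80  80  79  79]
266 [ 81  80  71  69  93 215 235 235 235 235] [235 235 202 127 194 231 235 166  91  79  80  78  79]
272 [ 81  80  71  65  91 191 230 235 235 235] [235 235 202 128 165 228 235 165  92  79  78  77  78]
2.2210073 [ 0.5        -0.20392323]
1.8417625 [ 0.5       -0.3072765]
16.66040709443421 0.1
0.48227523676964973 -0.43516194890813575
```

```bash
python3 -m crank '[1,0.482,-0.435,0,-17.7, 1,0.482,-0.435,0,-17.7, 1,0.482,-0.435,0,-17.7, 1,0.482,-0.435,0,-17.7, 1,0.482,-0.435,0,-17.7, 1,0.482,-0.435,0,-17.7, 1,0.482,-0.435,0,-17.7, 1,0.482,-0.435,0,-17.7, 1,0.482,-0.435,0,-17.7, 1,0.482,-0.435,0,-17.7, 1,0.482,-0.435,0,-17.7, 1,0.482,-0.435,0,-17.7]'
cat > rel.py <<'E'
import sys,numpy as np
from rig import ctrl
# usage: rel.py x y z yaw  -> shift in tool axes + turn (tool pointing down)
o=ctrl.get_obs();w,x,y,z=o['tcp_rot'];psi=2*np.degrees(np.arctan2(y,x));a=np.radians(psi)
X=np.array(list(map(float,sys.argv[1:])));d=X[:3]-o['tool_pos']
print("t",round(o['time'],2),"pos",o['tool_pos'].round(4),"yaw",round(psi%360,2),"tilt",round(w,4),round(z,4),"F",o['contact_force'].round(1),"w",round(o['grip_width'],4),"q6",round(o['joint_positions'][5],2))
print("shift",round(d[0]*np.cos(a)+d[1]*np.sin(a),4),round(d[0]*np.sin(a)-d[1]*np.cos(a),4),round(-d[2],4),"turn",round((psi-X[3]+180)%360-180,2))
E
python3 rel.py .502 .005 .07 34.4
```

```text
time: 1.1
tool_pos: [0.4247, -0.1214, 0.2053]
tcp_rot: [0.0, 0.955, 0.295, -0.0]
contact_force: [0.8, -0.0, 0.3]
grip_width: 0.094
gripper_force: 0.0
t 1.1 pos [ 0.4247 -0.1214  0.2053] yaw 34.36 tilt 0.0 -0.0001 F [ 0.8 -0.   0.3] w 0.094 q6 0.5
shift 0.1351 -0.0607 0.1353 turn -0.04
```

```bash
python3 -m crank '[1,0.135,-0.061,0,0, 1,0.135,-0.061,0,0, 1,0.135,-0.061,0,0, 1,0.135,-0.061,0,0, 1,0.135,-0.061,0.05,0, 1,0.135,-0.061,0.09,0, 1,0.135,-0.061,0.135,0, 1,0.135,-0.061,0.135,0, 1,0.135,-0.061,0.135,0]' >/dev/null
python3 rel.py .502 .005 .005 34.4
```

```text
t 1.85 pos [0.4972 0.0038 0.0666] yaw 34.37 tilt -0.0022 -0.0045 F [-0.6 -0.5  0.4] w 0.0941 q6 0.8
shift 0.0046 0.0017 0.0616 turn -0.03
```

```bash
python3 -m crank '[1,0.005,0.002,0.03,0, 1,0.005,0.002,0.05,0, 1,0.005,0.002,0.06,0, 1,0.005,0.002,0.06,0, 0.3,0.005,0.002,0.06,0, 0.3,0.005,0.002,0.06,0, 0.3,0.005,0.002,0.06,0, 0.3,0.005,0.002,0.06,0, 0.3,0.005,0.002,0.06,0]'
python3 rel.py .502 .005 .005 34.4
```

```text
time: 2.6
tool_pos: [0.5075, 0.0041, 0.0115]
tcp_rot: [0.0, 0.955, 0.295, 0.001]
contact_force: [0.2, 0.5, 0.3]
grip_width: 0.0641
gripper_force: 0.0
t 2.6 pos [0.5075 0.0041 0.0115] yaw 34.36 tilt 0.0004 0.0009 F [0.2 0.5 0.3] w 0.0641 q6 0.81
shift -0.004 -0.0039 0.0065 turn -0.04
```

```bash
python3 -m crank '[0.3,-0.004,-0.003,0.006,0, 0.3,-0.004,-0.003,0.006,0, 0,-0.004,-0.003,0.006,0, 0,-0.004,-0.003,0.006,0, 0,-0.004,-0.003,0.006,0, 0,-0.004,-0.003,0.006,0, 0,-0.004,-0.003,0.006,0]'
python3 rel.py .502 .005 .12 34.4
```

```text
time: 3.18
tool_pos: [0.5016, 0.0045, 0.0043]
tcp_rot: [-0.0, 0.955, 0.295, -0.0]
contact_force: [0.6, 0.3, -1.0]
grip_width: 0.0437
gripper_force: 30.0
t 3.18 pos [0.5016 0.0045 0.0043] yaw 34.36 tilt -0.0001 -0.0001 F [ 0.6  0.3 -1. ] w 0.0437 q6 0.81
shift 0.0006 -0.0003 -0.1157 turn -0.04
```

```bash
python3 -m crank '[0,0,0,-0.02,0, 0,0,0,-0.06,0, 0,0,0,-0.1,0, 0,0,0,-0.1,0, 0,0,0,-0.1,0]' ; python3 rel.py .496 -.256 .104 1.6
```

```text
time: 3.6
tool_pos: [0.5045, 0.004, 0.1075]
tcp_rot: [0.002, 0.955, 0.295, 0.003]
contact_force: [-0.9, 0.1, -1.5]
grip_width: 0.0436
gripper_force: 30.0
t 3.6 pos [0.5045 0.004  0.1075] yaw 34.36 tilt 0.0016 0.0033 F [-0.9  0.1 -1.5] w 0.0436 q6 0.81
shift -0.1538 0.2098 0.0035 turn 32.76
```

```bash
python3 -m crank '[0,-0.02,0.03,0,7, 0,-0.045,0.063,0,14, 0,-0.07,0.098,0,21, 0,-0.095,0.133,0,28, 0,-0.12,0.168,0,32.8, 0,-0.14,0.196,0,32.8, 0,-0.152,0.212,0,32.8, 0,-0.152,0.212,0,32.8, 0,-0.152,0.212,0,32.8, 0,-0.152,0.212,0,32.8]' >/dev/null; python3 rel.py .496 -.256 .02 1.6
python3 - <<'E'
from h import *
o=[]
for n,(x0,y0,x1,y1) in(("top",(360,190,480,300)),("scene",(120,180,240,290))):
    p,d=ctrl.camera(n); o.append(cv2.resize(p[y0:y1,x0:x1],(400,367),interpolation=cv2.INTER_CUBIC))
cv2.imwrite("pics/p2.png",np.hstack(o))
E
python3 rel.py .496 -.256 .02 1.6
```

```text
t 4.43 pos [ 0.4946 -0.2546  0.1026] yaw 1.57 tilt -0.0015 -0.0015 F [-0.1  1.2 -1.9] w 0.0437 q6 0.91
shift 0.0014 0.0014 0.0826 turn -0.03
t 4.53 pos [ 0.4953 -0.2543  0.1034] yaw 1.66 tilt -0.0009 -0.0009 F [ 0.7 -0.  -0.8] w 0.0438 q6 0.91
shift 0.0007 0.0017 0.0834 turn 0.06
```

View pics/p2.png

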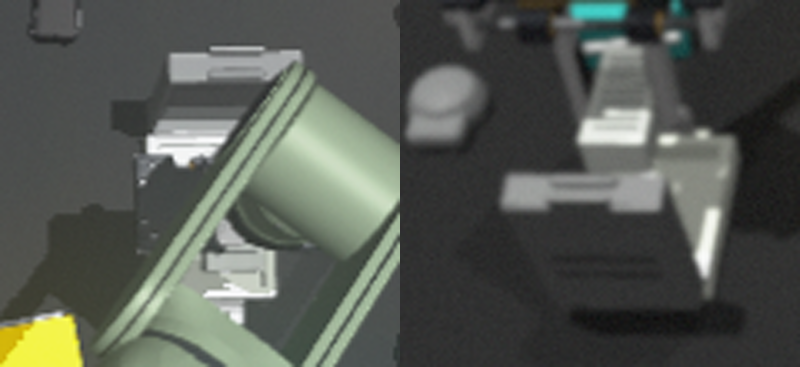

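The top view is partly hidden by the arm. The scene view shows the cassette held level above the empty tray (crop 620,125), lined up with its length.

```bash
python3 -m crank '[0,0,0.001,0.03,0, 0,0,0.001,0.055,0, 0,0,0.001,0.075,0, 0,0,0.001,0.085,0, 0,0,0.001,0.088,0, 0,0,0.001,0.088,0]'; python3 -m crank '[0,0,0,0.002,0, 0,0,0,0.002,0]'; python3 -m crank '[0,0,0,0.002,0, 0,0,0,0.002,0]';python3 rel.py .496 -.256 .0103 1.6
```

```text
time: 5.03
tool_pos: [0.4956, -0.2561, 0.0159]
tcp_rot: [-0.001, 1.0, 0.014, -0.001]
contact_force: [-0.8, -0.0, -1.0]
grip_width: 0.0436
gripper_force: 30.0
time: 5.2
tool_pos: [0.497, -0.2579, 0.0157]
tcp_rot: [0.001, 1.0, 0.014, 0.001]
contact_force: [-0.3, -0.1, -1.4]
grip_width: 0.0438
gripper_force: 30.0
time: 5.37
tool_pos: [0.4965, -0.2578, 0.0132]
tcp_rot: [0.0, 1.0, 0.014, 0.001]
contact_force: [-0.5, 0.3, -1.3]
grip_width: 0.044
gripper_force: 30.0
t 5.37 pos [ 0.4965 -0.2578  0.0132] yaw 1.56 tilt 0.0005 0.0006 F [-0.5  0.3 -1.3] w 0.044 q6 0.91
shift -0.0004 -0.0018 0.0029 turn -0.04
```

```bash
python3 -m crank '[0,0,0,0.0015,0, 0,0,0,0.0015,0, 0,0,0,0.0015,0]'; python3 -m crank '[0,0,0,0.0015,0, 0,0,0,0.0015,0, 0,0,0,0.0015,0]'
```

```text
time: 5.62
tool_pos: [0.4959, -0.2574, 0.011]
tcp_rot: [0.0, 1.0, 0.014, 0.0]
contact_force: [-0.0, -0.3, -1.6]
grip_width: 0.0441
gripper_force: 30.0
time: 5.87
tool_pos: [0.4962, -0.2577, 0.0098]
tcp_rot: [0.0, 1.0, 0.014, 0.0]
contact_force: [-0.4, 0.7, 1.5]
grip_width: 0.0438
gripper_force: 30.0
```

The vertical force went from −1.6 to +1.5 N at the expected height, so the cassette is on the floor. I'll open slightly and rise.

```bash
python3 -m crank '[0.54,0,0,0,0, 0.54,0,0,0,0, 0.54,0,0,0,0, 0.54,0,0,-0.01,0, 0.54,0,0,-0.04,0, 0.54,0,0,-0.08,0, 0.54,0,0,-0.12,0, 0.54,0,0,-0.16,0, 0,0,0,-0.2,0, 0,0,0,-0.2,0]'; python3 rel.py .68 -.25 .2 1.6
```

```text
time: 6.7
tool_pos: [0.5009, -0.2608, 0.2207]
tcp_rot: [0.006, 1.0, 0.014, 0.008]
contact_force: [0.2, -1.0, 0.9]
grip_width: 0.0405
gripper_force: 0.0
t 6.7 pos [ 0.5009 -0.2608  0.2207] yaw 1.57 tilt 0.0057 0.0077 F [ 0.2 -1.   0.9] w 0.0405 q6 0.91
shift 0.1793 -0.0059 0.0207 turn -0.03
```

```bash
python3 -m crank '[0,0.04,-0.001,0,0, 0,0.08,-0.001,0,0, 0,0.12,-0.001,0,0, 0,0.149,-0.001,0,0, 0,0.149,-0.001,0,0, 0,0.149,-0.001,0.04,0, 0,0.149,-0.001,0.08,0, 0,0.149,-0.001,0.09,0, 0,0.149,-0.001,0.09,0, 0,0.149,-0.001,0.09,0]'; python3 rel.py .645 -.252 .12 1.6
python3 - <<'E'
from h import *
o=[]
for n,(x0,y0,x1,y1) in(("top",(360,190,480,300)),("scene",(120,180,240,290))):
    p,d=ctrl.camera(n); o.append(cv2.resize(p[y0:y1,x0:x1],(400,367),interpolation=cv2.INTER_CUBIC))
cv2.imwrite("pics/p3.png",np.hstack(o))
E
```

```text
time: 7.53
tool_pos: [0.6443, -0.2524, 0.1199]
tcp_rot: [-0.0, 1.0, 0.013, -0.0]
contact_force: [-0.0, -0.0, 0.6]
grip_width: 0.0004
gripper_force: 0.0
t 7.53 pos [ 0.6443 -0.2524  0.1199] yaw 1.54 tilt -0.0002 -0.0004 F [-0.  -0.   0.6] w 0.0004 q6 1.05
shift 0.0007 -0.0004 -0.0001 turn -0.06
```

View pics/p3.png

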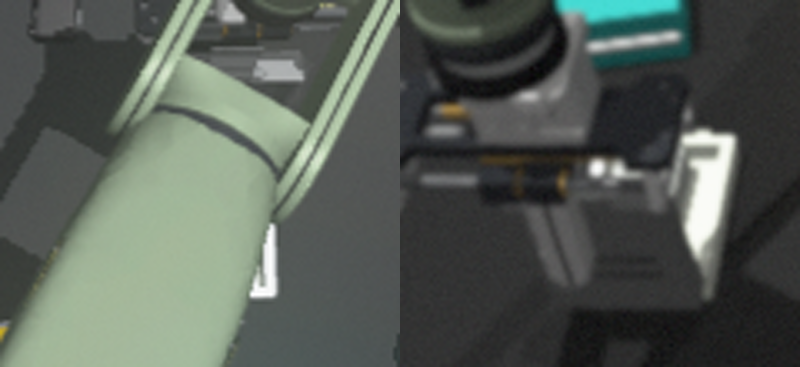

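The finger stands behind box_empty's cover (scene crop 565,240), but the arm hides the tray interior. I'll close box_full first so I can look into box_empty before shutting it.

```bash
python3 -m crank '[0,0,0,-0.04,0, 0,0,0,-0.08,0, 0,0,0,-0.1,0, 0,-0.002,-0.04,-0.1,-2, 0,-0.004,-0.08,-0.1,-4, 0,-0.005,-0.12,-0.1,-6.1, 0,-0.007,-0.16,-0.1,-6.1, 0,-0.008,-0.2,-0.1,-6.1, 0,-0.01,-0.24,-0.1,-6.1, 0,-0.012,-0.28,-0.1,-6.1, 0,-0.014,-0.32,-0.1,-6.1, 0,-0.016,-0.36,-0.1,-6.1]'; python3 rel.py .612 .23 .22 7.6
```

```text
time: 8.63
tool_pos: [0.6202, 0.1089, 0.2236]
tcp_rot: [0.0, 0.998, 0.067, 0.003]
contact_force: [-0.1, -0.5, 0.1]
grip_width: 0.0006
gripper_force: 0.0
t 8.63 pos [0.6202 0.1089 0.2236] yaw 7.65 tilt 0.0001 0.0034 F [-0.1 -0.5  0.1] w 0.0006 q6 1.47
shift 0.008 -0.1211 0.0036 turn 0.05
```

```bash
python3 -m crank '[0,0.009,-0.04,0,0, 0,0.009,-0.08,0,0, 0,0.009,-0.122,0,0, 0,0.009,-0.122,0,0, 0,0.009,-0.122,0,0]' >/dev/null; python3 rel.py .612 .23 .12 7.6
python3 - <<'E'
from h import *
o=[]
for n,(x0,y0,x1,y1) in(("top",(360,190,480,300)),("scene",(350,180,470,290))):
    p,d=ctrl.camera(n); o.append(cv2.resize(p[y0:y1,x0:x1],(400,367),interpolation=cv2.INTER_CUBIC))
    if n=="top":
        P=cloud(n,d); k=(P[...,2]>.03)&(P[...,2]<.046)&(abs(P[...,0]-.5)<.058)&(abs(P[...,1]+.256)<.042)
        Q=P[k]; print(len(Q),Q.mean(0).round(4),Q.min(0).round(3),Q.max(0).round(3))
cv2.imwrite("pics/p4.png",np.hstack(o))
E
```

```text
t 9.05 pos [0.6123 0.2319 0.2229] yaw 7.91 tilt -0.0003 0.0027 F [0.4 0.4 0.1] w 0.0003 q6 1.66
shift -0.0006 0.0019 0.1029 turn 0.31
562 [ 0.4989 -0.2569  0.0372] [ 0.442 -0.298  0.03 ] [ 0.544 -0.234  0.046]
```

View pics/p4.png

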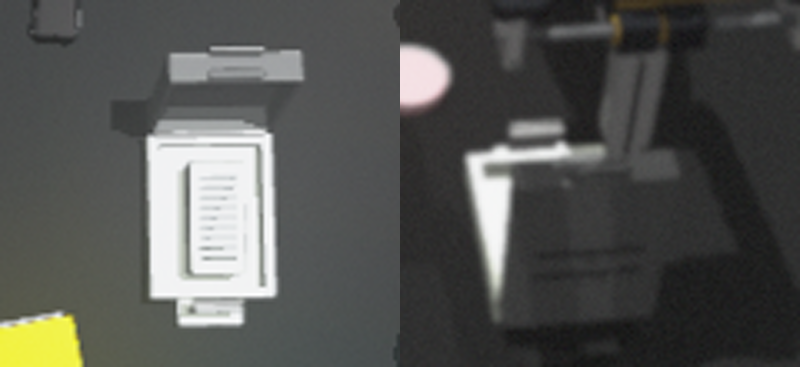

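The tray view shows the cassette flat and centred in box_empty (crop 213,218), with its top at z≈0.037 m (expected 0.038). The finger is above and behind box_full's cover. I'll descend, then swing the cover along its arc.

```bash
python3 -m crank '[0,0,0,0.04,0, 0,0,0,0.08,0, 0,0,0,0.086,0, 0,0,0,0.086,0]' ; python3 -m crank '[0,-0.018,0,0,0, 0,-0.035,0,-0.003,0, 0,-0.047,0,-0.004,0, 0,-0.058,0,-0.004,0, 0,-0.07,0,-0.002,0, 0,-0.081,0,0.001,0, 0,-0.092,0,0.005,0, 0,-0.102,0,0.011,0, 0,-0.112,0,0.017,0, 0,-0.121,0,0.025,0, 0,-0.121,0,0.025,0]';  python3 rel.py .612 .23 .135 7.6
```

```text
time: 9.48
tool_pos: [0.6093, 0.2267, 0.1302]
tcp_rot: [0.001, 0.998, 0.065, -0.004]
contact_force: [-1.0, -0.1, 0.2]
grip_width: 0.0004
gripper_force: 0.0
time: 10.4
tool_pos: [0.4922, 0.2125, 0.1106]
tcp_rot: [-0.0, 0.998, 0.066, 0.001]
contact_force: [-0.2, -1.2, -0.1]
grip_width: 0.0004
gripper_force: 0.0
t 10.4 pos [0.4922 0.2125 0.1106] yaw 7.6 tilt -0.0002 0.0012 F [-0.2 -1.2 -0.1] w 0.0004 q6 1.68
shift 0.1211 -0.0015 -0.0244 turn 0.0
```

```bash
python3 -m crank '[0,-0.009,0,0.009,0, 0,-0.016,0,0.018,0, 0,-0.022,0,0.028,0, 0,-0.028,0,0.038,0, 0,-0.036,0,0.046,0, 0,-0.04,0,0.05,0, 0,-0.042,0,0.052,0, 0,-0.042,0,0.052,0]';  python3 rel.py .45 .208 .05 7.6
python3 - <<'E'
from h import *
p,d=ctrl.camera("scene"); P=cloud("scene",d); o=np.array([.4978,.2146]);a=np.radians(7.6);e=np.array([np.cos(a),np.sin(a)]);n=np.array([-e[1],e[0]])
L=(P[...,:2]-o); bx=L@e; by=L@n
for x in np.arange(-.07,.1,.02):
    k=(abs(bx-x)<.01)&(abs(by)>.02)&(abs(by)<.045)&(P[...,2]<.2); print(round(x,2),k.sum(),np.percentile(P[...,2][k],[10,50,90]).round(3) if k.sum() else "")
cv2.imwrite("pics/p5.png",cv2.resize(p[180:300,340:500],(800,600),interpolation=cv2.INTER_CUBIC))
E
```

```text
time: 11.07
tool_pos: [0.4527, 0.2078, 0.0579]
tcp_rot: [-0.0, 0.998, 0.067, 0.003]
contact_force: [2.5, -0.8, 5.1]
grip_width: 0.0001
gripper_force: 2.5
t 11.07 pos [0.4527 0.2078 0.0579] yaw 7.68 tilt -0.0001 0.003 F [ 2.5 -0.8  5.1] w 0.0001 q6 1.69
shift -0.0026 -0.0006 0.0079 turn 0.08
-0.07 107 [0.056 0.185 0.196]
-0.05 197 [0.054 0.057 0.194]
-0.03 326 [0.053 0.173 0.197]
-0.01 241 [0.052 0.056 0.173]
0.01 153 [0.05  0.053 0.055]
0.03 169 [0.049 0.051 0.054]
0.05 165 [0.047 0.05  0.052]
0.07 460 [-0.002  0.024  0.049]
0.09 156 [-0.004 -0.001  0.001]
```

View pics/p5.png

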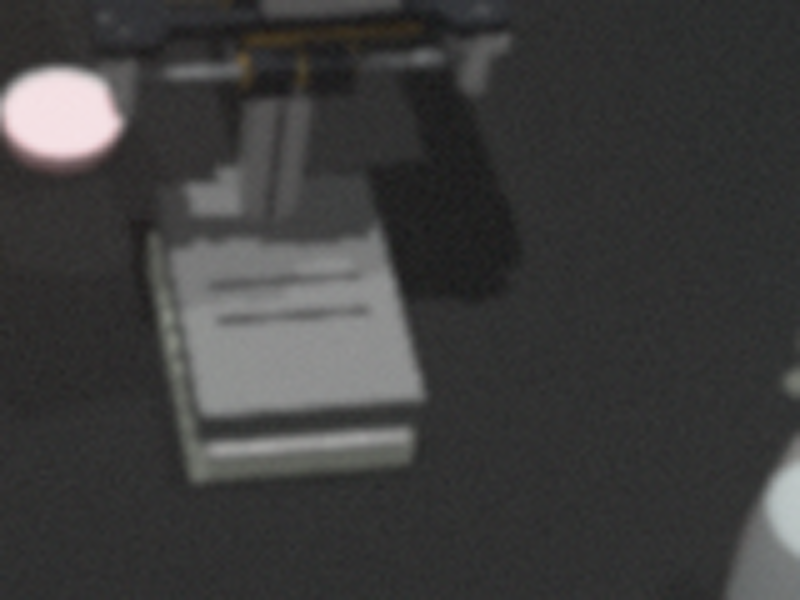

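Box_full's cover is laid down, resting on the latch, with the finger on its front centre line (crop 270,215). Now I press it.

```bash
python3 -m crank '[0,-0.003,0,0.002,0, 0,-0.003,0,0.004,0, 0,-0.003,0,0.004,0]';  python3 -m crank '[0,0,0,0.002,0, 0,0,0,0.003,0, 0,0,0,0.003,0]'
```

```text
time: 11.37
tool_pos: [0.4502, 0.2076, 0.054]
tcp_rot: [-0.0, 0.998, 0.067, 0.003]
contact_force: [2.5, 0.2, 2.8]
grip_width: 0.0003
gripper_force: 2.0
time: 11.62
tool_pos: [0.4474, 0.2072, 0.05]
tcp_rot: [-0.0, 0.998, 0.067, 0.0]
contact_force: [0.4, -0.4, 7.7]
grip_width: 0.0005
gripper_force: 4.2
```

```bash
python3 -m crank '[0,0,0,0.002,0, 0,0,0,0.002,0, 0,0,0,0.002,0]';  python3 -m crank '[0,0,0,0.002,0, 0,0,0,0.002,0, 0,0,0,0.002,0]'
```

```text
time: 11.87
tool_pos: [0.4475, 0.2073, 0.0498]
tcp_rot: [0.0, 0.998, 0.067, -0.0]
contact_force: [-4.2, -1.7, 20.6]
grip_width: 0.0003
gripper_force: 10.3
time: 12.12
tool_pos: [0.4475, 0.2073, 0.0496]
tcp_rot: [0.0, 0.998, 0.067, -0.0]
contact_force: [-8.9, -3.9, 33.1]
grip_width: 0.0002
gripper_force: 16.5
```

It is rigid at z = 0.0497 m with 33 N, so the cover has bottomed out past the latch. I'll rise and go behind box_empty's cover.

```bash
python3 -m crank '[0,0,0,-0.03,0, 0,0,0,-0.07,0, 0,0,0,-0.11,0, 0,0,0,-0.15,0, 0,0,0,-0.18,0, 0,0.011,0.039,-0.18,2, 0,0.022,0.078,-0.18,4, 0,0.033,0.117,-0.18,6, 0,0.044,0.156,-0.18,6, 0,0.055,0.195,-0.18,6, 0,0.066,0.234,-0.18,6, 0,0.066,0.234,-0.18,6]' >/dev/null; python3 rel.py .645 -.252 .22 1.6
python3 - <<'E'
from h import *
for c in("scene","top"):
    p,d=ctrl.camera(c); P=cloud(c,d); o=np.array([.4978,.2146]);a=np.radians(7.6);e=np.array([np.cos(a),np.sin(a)]);n=np.array([-e[1],e[0]])
    L=(P[...,:2]-o); bx=L@e; by=L@n
    k=(abs(bx)<.055)&(abs(by)<.04); A=np.c_[bx[k],np.ones(k.sum())]; s=np.linalg.lstsq(A,P[...,2][k],rcond=None)[0]; print(c,"slope,z0",s.round(4),np.median(P[...,2][k]))
E
```

```text
t 13.12 pos [ 0.5442 -0.022   0.2233] yaw 1.28 tilt 0.0011 -0.0016 F [-0.   0.9 -0. ] w 0.0007 q6 1.35
shift 0.0956 0.2322 0.0033 turn -0.32
scene slope,z0 [-0.0004  0.0487] 0.04866520475623515
top slope,z0 [0.0031 0.0494] 0.04925353049923076
```

Box_full's cover is flat at 49 mm with zero slope, so it is shut and holding.

```bash
python3 -m crank '[0,0.015,0.038,0,0, 0,0.03,0.076,0,0, 0,0.045,0.115,0,0, 0,0.06,0.153,0,0, 0,0.075,0.19,0,0, 0,0.09,0.228,0,0, 0,0.095,0.238,0,0, 0,0.095,0.238,0,0, 0,0.095,0.238,0.04,0, 0,0.095,0.238,0.08,0, 0,0.095,0.238,0.088,0, 0,0.095,0.238,0.088,0]' >/dev/null; python3 rel.py .645 -.252 .135 1.6
```

```text
t 14.22 pos [ 0.6418 -0.2465  0.132 ] yaw 1.8 tilt -0.0032 -0.0052 F [-0.4  0.6  0.5] w 0.0005 q6 1.05
shift 0.003 0.0056 -0.003 turn 0.2
```

```bash
python3 -m crank '[0,-0.02,0.003,0,0, 0,-0.035,0.003,-0.002,0, 0,-0.049,0.003,-0.003,0, 0,-0.064,0.003,-0.004,0, 0,-0.076,0.003,-0.004,0, 0,-0.087,0.003,-0.004,0, 0,-0.099,0.003,-0.002,0, 0,-0.11,0.003,0.001,0, 0,-0.121,0.003,0.005,0, 0,-0.131,0.003,0.011,0, 0,-0.141,0.003,0.017,0, 0,-0.15,0.003,0.025,0]';  python3 rel.py .494 -.256 .1104 1.6
```

```text
time: 15.22
tool_pos: [0.4979, -0.2586, 0.1167]
tcp_rot: [0.002, 1.0, 0.015, 0.003]
contact_force: [-1.1, 0.5, 1.3]
grip_width: 0.0005
gripper_force: 0.7
t 15.22 pos [ 0.4979 -0.2586  0.1167] yaw 1.75 tilt 0.0018 0.003 F [-1.1  0.5  1.3] w 0.0005 q6 0.91
shift -0.0038 -0.0027 0.0063 turn 0.15
```

Contact is good. I'll continue the arc down to the latch.

```bash
python3 -m crank '[0,-0.009,-0.003,0.009,0, 0,-0.016,-0.003,0.018,0, 0,-0.022,-0.003,0.028,0, 0,-0.028,-0.003,0.038,0, 0,-0.036,-0.003,0.046,0, 0,-0.042,-0.003,0.05,0, 0,-0.044,-0.003,0.052,0, 0,-0.044,-0.003,0.052,0]';  python3 rel.py .4505 -.256 .05 1.6
```

```text
time: 15.88
tool_pos: [0.4513, -0.2564, 0.0603]
tcp_rot: [-0.001, 1.0, 0.014, -0.0]
contact_force: [0.3, 0.2, 0.3]
grip_width: 0.0003
gripper_force: 0.2
t 15.88 pos [ 0.4513 -0.2564  0.0603] yaw 1.62 tilt -0.0006 -0.0001 F [0.3 0.2 0.3] w 0.0003 q6 0.86
shift -0.0008 -0.0005 0.0103 turn 0.02
```

```bash
python3 -m crank '[0,0,0,0.002,0, 0,0,0,0.004,0, 0,0,0,0.006,0, 0,0,0,0.006,0]';  python3 -m crank '[0,0,0,0.002,0, 0,0,0,0.004,0, 0,0,0,0.004,0]';  python3 -m crank '[0,0,0,0.002,0, 0,0,0,0.003,0, 0,0,0,0.003,0]'
```

```text
time: 16.22
tool_pos: [0.4505, -0.2568, 0.055]
tcp_rot: [-0.0, 1.0, 0.015, -0.002]
contact_force: [-3.9, 0.7, 6.1]
grip_width: 0.0005
gripper_force: 2.9
time: 16.47
tool_pos: [0.4516, -0.2569, 0.0501]
tcp_rot: [0.0, 1.0, 0.014, -0.0]
contact_force: [0.4, -0.0, 0.6]
grip_width: 0.0003
gripper_force: 0.0
time: 16.72
tool_pos: [0.4518, -0.257, 0.0499]
tcp_rot: [-0.0, 1.0, 0.015, -0.0]
contact_force: [-5.8, 4.0, 17.6]
grip_width: 0.0005
gripper_force: 8.8
```

Bottomed out at 0.050 m. I'll add a little more press, retreat, and check both.

```bash
python3 -m crank '[0,0,0,0.002,0, 0,0,0,0.002,0, 0,0,0,0.002,0]'; python3 -m crank '[0,0,0,-0.03,0, 0,0,0,-0.07,0, 0,0,0,-0.11,0, 0,0,0,-0.15,0, 0,0,0,-0.18,0, 0,0,-0.04,-0.18,0, 0,0,-0.08,-0.18,0, 0,0,-0.12,-0.18,0, 0,0,-0.16,-0.18,0, 0,0,-0.2,-0.18,0, 0,0,-0.24,-0.18,0, 0,0,-0.24,-0.18,0]' >/dev/null
python3 - <<'E'
from h import *
im=[]
for c in("scene","top"):
    p,d=ctrl.camera(c); P=cloud(c,d); im.append(cv2.resize(p,(400,300)))
    for nm,o,a in(("F",[.4978,.2146],7.6),("E",[.4995,-.256],1.6)):
        a=np.radians(a);e=np.array([np.cos(a),np.sin(a)]);n=np.array([-e[1],e[0]])
        L=(P[...,:2]-o); bx=L@e; by=L@n; k=(abs(bx)<.055)&(abs(by)<.04)&(P[...,2]<.09)
        s=np.linalg.lstsq(np.c_[bx[k],np.ones(k.sum())],P[...,2][k],rcond=None)[0]; print(c,nm,k.sum(),s.round(4))
cv2.imwrite("pics/p6.png",np.hstack(im)); print(ctrl.get_obs()["time"],ctrl.get_obs()["contact_force"])
E
```

```text
time: 16.97
tool_pos: [0.4518, -0.2572, 0.0497]
tcp_rot: [0.0, 1.0, 0.015, -0.001]
contact_force: [-9.9, 6.7, 28.6]
grip_width: 0.0003
gripper_force: 14.3
scene F 1255 [0.0012 0.0487]
scene E 1183 [-0.002   0.0488]
top F 1231 [-0.0026  0.0495]
top E 1234 [-0.0013  0.0497]
18.0667 [ 0.06865944 -0.34403521  1.2335054 ]
```

View pics/p6.png

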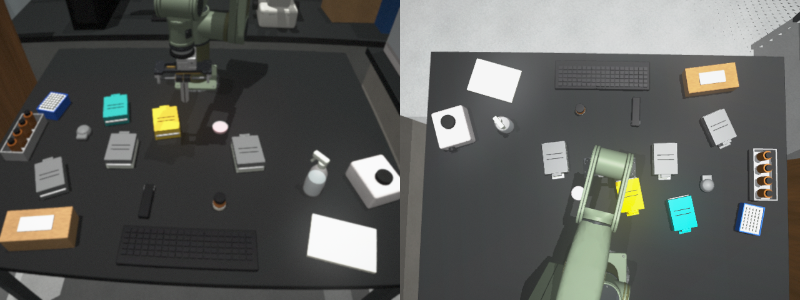

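Both covers are shut: flat at 49–50 mm with slopes of about zero, seen at (122,148) and (247,152) in the scene half. The bystanders look unmoved and the arm touches nothing, so I'm handing in.

```bash
python3 -c "
from rig import ctrl
print(ctrl.finish_job())"
```

```text
the job is handed in; nothing more can be done
None
```

The loose cassette lies flat in box_empty, both covers are pressed fully shut and stayed shut when the arm moved away, and the job was handed in at about 18 s; no verdict came back.

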